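# Feel the supply lever onto its seat, then set it to the pointer

## Task

On the regulator test stand, reach in under the clear shield and pull the aluminium lever round towards the robot until you feel it bear on the sprung seat hidden in the drum; press it firmly but gently against the seat for about a second, without forcing it. Then push it back away from the robot, set it parallel to the brass pointer above it (handle in line with the pointer's tip) and let go of it there. Leave the pointer and the other things on the bench as they are.

Things in the scene. Friction and masses are not known exactly. Their poses are not given: they have to be found in the camera images.
- stand: Fixed test stand. Origin on the bench under the lever's vertical hinge axis; z up; its -x axis points to the robot's left (world +y) and its -y axis towards the robot, within 0.18 rad. Iron base plate 330 mm along y, from x = -75 to 95 mm, 20 mm thick; on it a round grey drum, 136 mm across, up to z = 62 mm.
- shield_edge (a point): Middle of the lower edge, on the robot's left, of the stand's clear shield: a level sheet 6 mm thick, underside 290 mm above the bench, stand x -150 to 100, y -160 to 160 mm, on two 16 mm posts at x 75, y +-145. It keeps a gripper from coming straight down on the handle: come in under this open edge from the left with the tool tilted about 40 degrees, fingers pointing to stand +x and down.
- lever: Aluminium lever arm, 26 mm wide, turning level. Origin on the hinge axis, 62 mm above the bench; its -x axis runs along the arm to the handle, z up. Top of the arm 78 mm above the bench. Its handle is an upright black cylinder, 26 mm across, 160 mm from the hinge axis, from 79 to 145 mm above the bench. Inside the drum its lug, 50 mm from the axis, meets the hidden seat.
- handle (a point): Centre line of the lever's black handle, 117 mm above the bench, a good height to grip. At lever angle q it is at stand x = -160 cos q, y = -160 sin q mm: q is 0 straight along stand -x and grows towards the robot (it is also the lever's yaw less the stand's). q starts between -0.50 and 0.20. The stiff hinge takes 0.35 N m (about 2 N at the handle) to move and stays where it is left.
- hinge (a point): On the hinge axis at the drum's top, 62 mm above the bench. The seat in the drum is unseen, met at a lever angle between 0.30 and 0.62, new each time, and only to be felt. From there it resists like a spring of 45 N m/rad (1.8 N per mm at the handle). 3 to 15 N at the handle above the drag of the free swing bears properly (5 to 10 is right), over 16 forces it. A tight grip adds drag.
- pointer (a joint): Angle of the brass pointer in rad, counted exactly as the lever's angle q (0 along stand -x, growing towards the robot): the angle to which the lever must be set. Between -0.50 and 0.05. It turns easily: do not touch it.
- pointer_tip (a point): Tip of the flat brass pointer, 118 mm from the hinge axis and 102 mm above the bench; the pointer is 10 mm wide, 4 mm thick, and turns about the same axis as the lever, above the lever's arm and nearer the hinge than the handle. The frame is the pointer's: -x from the hinge to the tip.
- turntable: Bystander: small cast-iron turntable, 132 mm across, 33 mm high, fixed on the bench to the robot's left of the stand; origin under its centre. The housing stands on it.
- housing: Bystander: loose black second-stage housing, 74 mm across, about 117 mm over its two stubs, 50 mm high, standing on the turntable; origin under its centre.
- mouthpiece: Bystander: loose pale silicone mouthpiece, 78 mm wide, 30 mm high, on the bench to the left; origin under its middle.
- poppet: Bystander: loose brass poppet housing, upright, 38 mm across, 82 mm high, on the bench to the right of the stand; origin under its centre.
- cover_ring: Bystander: loose smoky grey cover ring, 84 mm outside, 62 mm inside, 12 mm thick, lying flat on the bench to the right; origin under its centre.

How it is judged:
By the outcome, as a careful person would: the job done as asked, in the order asked, and still so for the second after the job is handed in, with the robot touching nothing.
It also fails if it takes over 48 s, if anything falls off the work surface, if the arm or the gripper's body presses on something with over 40 N, if the wrist force passes 120 N, or if a joint passes its speed limit or range.

## Robot

A 7-joint arm with a two-finger parallel gripper is mounted at the origin on the work surface. World frame = base frame: x ahead of the robot, y to its left, z up, the work surface at z = 0. Lengths are in mm, angles in rad, forces in N, time in s.
With the tool pointing down it reaches from about 400 to 850 mm from the base axis. Payload 4.5 kg.
Tool frame: the origin (TCP) lies midway between the tips of the shut fingers; the grasp point (between the pads) lies 19 mm behind it; z points along the fingers, y is the line along which they close (so a half turn about z gives the same grasp; the last joint's range is limited). The gripper opens to 88 mm and grips with 3 to 60 N. Pads are 18 mm wide; open, the fingers measure 123 mm over their backs; the gripper's body (75 mm by 187 mm) begins 45 mm behind the grasp point.
Start: joints at [-1.134, 0.689, -0.195, 1.565, 0.157, 0.902, -0.215], TCP at [244.981, 575.011, 238.743] pointing down, gripper open.
Joint ranges: [-3.01, 3.01], [-0.46, 2.08], [-1.47, 1.51], [0.13, 2.56], [-1, 4.14], [0.04, 2.09], [-2.66, 2.66]. Speed limits (rad/s): [2.57, 2.57, 3.14, 3.14, 3.14, 3.14, 3.14].

## Interface

Orientations are given as a 3x3 rotation matrix whose columns are the frame's x, y, z axes.
In Python, from plant import state, camera, get_calibration, finish_job gives the robot as it stands.
- The arm moves only by the tool drive_tool, never from a script. Its argument "series" is text: rows parted by semicolons, each of 7 numbers parted by spaces: the shift along the tool's x, y, z in units of 0.1 m (1.0 is 0.1 m), then the turn, a rotation vector about the tool's x, y, z in units of 45 degrees (1.0 is 45 degrees), then the closure, from -1 (fully open) to 1 (shut). A call has 1 to 20 rows; each row is the pose to reach, as a shift and turn from the pose commanded when the call began, along the tool's axes at that moment; what a row does not reach only later rows make up. A row lasts 1/8 s, in which the tool goes at most 62.5 mm and 10.7 degrees, less where a joint would pass 70% of its speed; a pose out of reach is approached as far as the arm can. A call with a number of a shift or a turn outside -1 to 1 is refused whole. A call with a gripper value outside its range is refused whole. The fingers move at their own pace and stop on an object; "force" is the grip in N (left out, the last holds). Time passes only in rows, so rows that repeat a pose let the fingers close. It gives the time, the measured TCP pose, the force, the opening and the grip force at its end, in the units of the state.
- state(): the state, without advancing time (a new reading comes with each control period).
- camera(name): name is "scene" or "top"; returns (picture, depth): 420x560x3 uint8, blue, green, red; 420x560 float32, mm along the optical axis (not along the pixel's ray), 0 where there is no reading.
- get_calibration(name): a dict with "fx", "fy", "cx", "cy" (pixels), "position" and "orientation" of the camera in the world. Camera axes: x right, y down, z forward; pixel columns grow to the right and rows downward; lengths in mm; the calibration is good to about 2 mm. A picture is of the moment at which its call begins. get_calibration takes no time and is no camera call.
- finish_job(): hands the job in; it is judged then, once.
The state is a dict: "t": time; "qpos": joint angles; "qd": joint speeds; "joint_efforts": joint torques, N m; "eef_pos": TCP position; "orientation": TCP orientation; "wrist_force": force on the tool from outside, world axes, zero at the start; "moment": the same for the moment, N m; "gripper_width": finger opening in mm; "gripper_force": force on a finger pad.
Only numpy, scipy, OpenCV 4.12 (cv2) and the standard library are available. Lean on these libraries where they do the work, as an engineer would, in place of code of your own. Each camera call takes 0.05 s, during which the arm holds its last target. There are 200 camera calls.

## Working session

There is one attempt and no reset: what is moved stays moved. The work goes in short steps, Python scripts to look and compute and a tool call to move; the robot and the scene stay as the last step left them, time stands still between calls to the robot, and variables do not carry over. Pictures are saved under pics/ and viewed, at most 10 in all, crops included, and the job is handed in when it is done.

Besides the shell and the picture viewer there is one more tool, called after ">>>" as name(argument=value, ...) on one line, values as JSON. drive_tool: Moves the arm, as the interface text tells. Shifts and turns lie within -1 to 1; 1 stands for 0.1 m of shift or 45 degrees of turn. Its arguments: {"type":"object","properties":{"series":{"type":"string"},"force":{"type":"number"}},"required":["series"]}

```bash
mkdir -p pics; cat > h.py <<'E'
import numpy as np, cv2
from plant import state, camera, get_calibration, finish_job
def px(name,u,v,z=None,d=None):
    c=get_calibration(name);R=np.array(c["orientation"]);p=np.array(c["position"])
    r=R@np.array([(u-c["cx"])/c["fx"],(v-c["cy"])/c["fy"],1.])
    return p+r*(d if d is not None else (z-p[2])/r[2])
def proj(name,P):
    c=get_calibration(name);q=np.array(c["orientation"]).T@(np.array(P)-np.array(c["position"]))
    return np.array([c["fx"]*q[0]/q[2]+c["cx"],c["fy"]*q[1]/q[2]+c["cy"]])
E
python3 - <<'E'
from h import *
for n in("scene","top"):
    a,d=camera(n);cv2.imwrite(f"pics/{n}0.png",a);np.save(n+"0.npy",d)
    cv2.imwrite(f"pics/{n}0.png",a);print(n,get_calibration(n))
print(state())
E
```

```text
scene {'fx': 407.77636873811434, 'fy': 407.77636873811434, 'cx': 273.6217751462304, 'cy': 204.76299786762848, 'position': array([1456.66708364, -131.20449647,  731.62747846]), 'orientation': array([[ 0.17906985,  0.50889541, -0.8419973 ],
       [ 0.9838122 , -0.09862132,  0.14962419],
       [-0.00689582, -0.85516039, -0.51831762]])}
top {'fx': 503.47880774970804, 'fy': 503.47880774970804, 'cx': 284.28106287715764, 'cy': 211.4547668218236, 'position': array([ 428.86732108,   22.86537165, 1195.66232265]), 'orientation': array([[ 4.96705846e-03, -9.87910865e-01,  1.54943380e-01],
       [-9.99986241e-01, -5.16845104e-03, -8.96965163e-04],
       [ 1.68693891e-03, -1.54936793e-01, -9.87922945e-01]])}
{'t': 0.1, 'qpos': array([-1.13418669,  0.68988239, -0.1945033 ,  1.56626325,  0.1572958 ,
        0.90252077, -0.21509117]), 'qd': array([-1.36441458e-05, -2.61565768e-03, -1.46554339e-03, -1.18280583e-03,
       -3.65522860e-04,  5.46303964e-04, -4.36003499e-04]), 'joint_efforts': array([-2.95525366e-03, -5.28501070e+01, -1.27143949e+00, -1.53836775e+01,
       -5.25766402e-02,  2.00138631e-03,  3.27313865e-05]), 'eef_pos': array([244.82271848, 574.41557235, 237.99469546]), 'orientation': array([[-9.19991669e-01,  3.91937553e-01, -5.32637894e-04],
       [ 3.91937891e-01,  9.19990291e-01, -1.59784172e-03],
       [-1.36232481e-04, -1.67876204e-03, -9.99998582e-01]]), 'wrist_force': array([0.14494285, 0.09634922, 1.16952196]), 'moment': array([-0.01780242,  0.00634033, -0.00728761]), 'gripper_force': 0.0, 'gripper_width': 88.14534884934207}
```

View pics/scene0.png

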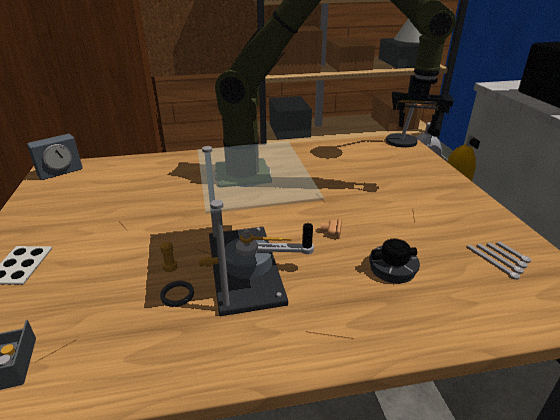

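View pics/top0.png

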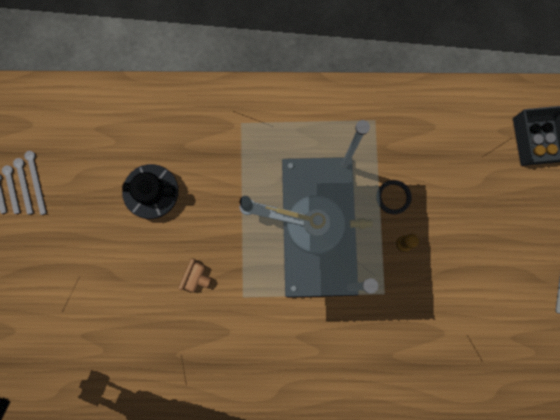

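The scene view shows the stand at about (250,265) with the handle at (307,238). In the top view the handle is at (247,204), the hinge near (317,222), the mouthpiece at (195,277) and the turntable at (151,192). I'll enlarge both.

```bash
python3 - <<'E'
from h import *
a=cv2.imread("pics/top0.png")[110:310,230:430];a=cv2.convertScaleAbs(a,alpha=1.8,beta=20)
b=cv2.imread("pics/scene0.png")[190:320,200:330];b=cv2.convertScaleAbs(b,alpha=1.5,beta=20)
cv2.imwrite("pics/t1.png",cv2.resize(a[:150],(800,600),interpolation=cv2.INTER_CUBIC))
cv2.imwrite("pics/s1.png",cv2.resize(b,(600,600),interpolation=cv2.INTER_CUBIC))
E
```

```text
(no output)
```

View pics/t1.png

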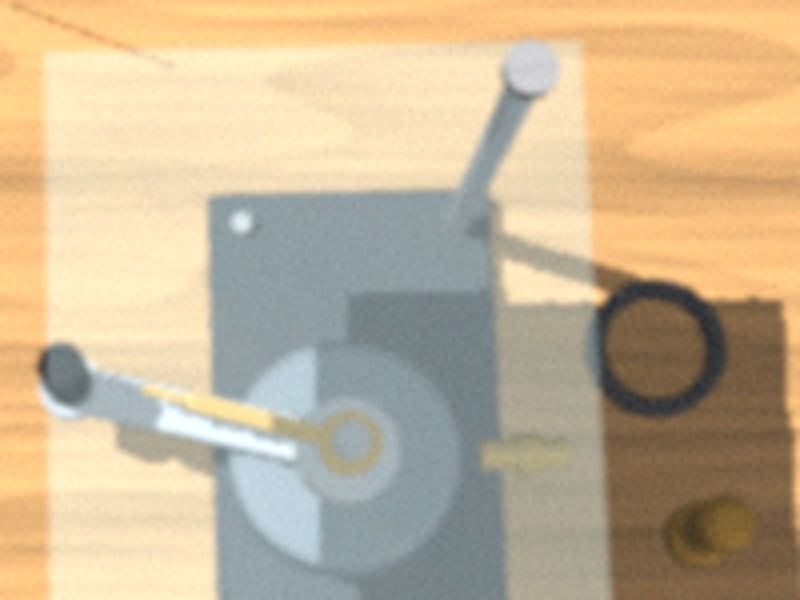

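View pics/s1.png

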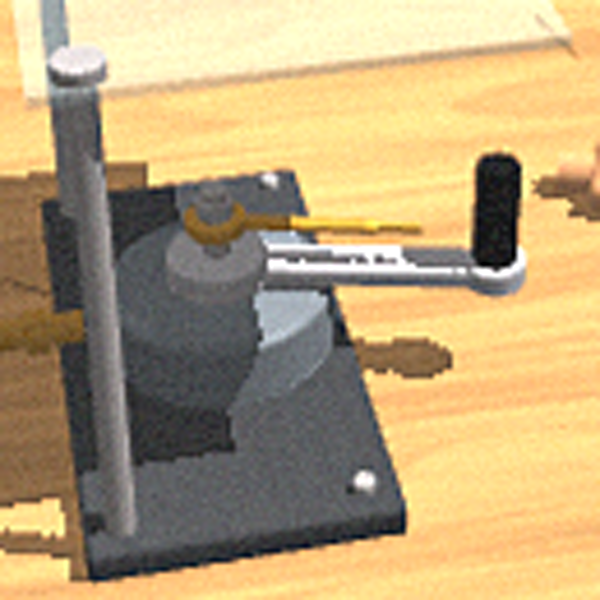

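Top crop (4x): the pointer ring is at (350,442), the pointer tip at (143,390) and the handle top at (66,372). The plate's upper corners are at (208,198) and (495,190). Scene crop (4.6x): the ring is at (215,222), the tip at (420,230) and the handle top at (498,163). I'll fit stand position, yaw, q and pointer angle to these.

```bash
cat > fit.py <<'E'
from h import *
from scipy.optimize import least_squares
T=lambda u,v:(230+u/4,110+v/4)
S=lambda u,v:(200+u/4.615,190+v/4.615)
obs=[("top",*T(350,442),"s",(0,0,102)),("top",*T(143,390),"p",118),("top",*T(66,372),"l",145),
("top",*T(208,198),"s",(-75,165,20)),("top",*T(495,190),"s",(95,165,20)),("top",286,296,"s",(-75,-165,20)),("top",357,296,"s",(95,-165,20)),
("top",*T(45,55),"s",(-150,160,293)),("top",*T(582,42),"s",(100,160,293)),
("scene",*S(215,220),"s",(0,0,102)),("scene",*S(420,230),"p",118),("scene",*S(498,163),"l",145),
("scene",*S(497,268),"l",79),("scene",*S(405,516),"s",(-75,165,20)),("scene",*S(298,172),"s",(-75,-165,20))]
def W(x,k,a):
    X,Y,e,p,q=x[:5];c,s=np.cos(-np.pi/2+e),np.sin(-np.pi/2+e)
    if k=="p":P=(-a*np.cos(p),-a*np.sin(p),102)
    elif k=="l":P=(-160*np.cos(q),-160*np.sin(q),a)
    else:P=a
    return np.array([X+c*P[0]-s*P[1],Y+s*P[0]+c*P[1],P[2]])
def res(x):
    o=[]
    for n,u,v,k,a in obs:
        o+=list(proj(n,W(x,k,a))-np.array([u,v])+(x[5:7] if n=="scene" else 0))
    return np.array(o+list(x[5:7]*.5))
if __name__=="__main__":
    r=least_squares(res,[450,-60,0,-.2,-.2,0,0],loss="soft_l1");print(r.x);print(res(r.x)[:30].reshape(-1,2).round(1))
    for z,k,a in((0,"s",(0,0,0)),(1,"l",117)):print(W(r.x,k,a))
    for u,v,z in((195,277,15),(151,192,33),(147,187,80)):print(px("top",u,v,z))
E
python3 fit.py
```

```text
Traceback (most recent call last):
  File "fit.py", line 22, in <module>
    r=least_squares(res,[450,-60,0,-.2,-.2,0,0],loss="soft_l1");print(r.x);print(res(r.x)[:30].reshape(-1,2).round(1))
  File "fit.py", line 19, in res
    o+=list(proj(n,W(x,k,a))-np.array([u,v])+(x[5:7] if n=="scene" else 0))
            ~~~~^^^^^^^^^^^^
  File "h.py", line 8, in proj
    c=get_calibration(name);q=np.array(c["orientation"]).T@(np.array(P)-np.array(c["position"]))
ValueError: time passes only in moves, steps and waits
```

```bash
sed -i 's/^def px/CAL={n:get_calibration(n) for n in("scene","top")}\ndef px/; s/c=get_calibration(name)/c=CAL[name]/' h.py; python3 fit.py
```

```text
[ 5.79884828e+02 -5.15608008e+01  2.26661653e-02 -2.68852576e-01
 -2.27853483e-01  1.14416465e+00  2.00362369e+00]
[[ 0.2  0.4]
 [-0.1  0.2]
 [-1.4 -0.5]
 [ 0.3 -1.4]
 [-0.8 -0.6]
 [-1.2  1.3]
 [ 1.6 -0. ]
 [ 0.6 -0.4]
 [ 0.2  0.6]
 [ 0.   1.1]
 [ 0.3  0.4]
 [-0.   0.4]
 [-0.7 -1.7]
 [ 0.5 -0.7]
 [-0.6 -0.4]]
[579.88482834 -51.56080075   0.        ]
[612.48491669 105.08285293 117.        ]
[458.66710085 228.64694057  15.        ]
[655.86748373 335.33569044  33.        ]
[658.1441712  332.26537385  80.        ]
```

```bash
cat > plan.py <<'E'
from h import *
from scipy.spatial.transform import Rotation as Ro
H=np.array([579.9,-51.6]);E=0.0227
def Rq(q,tilt=40):
    a=np.pi/2+E+q; o=np.array([np.cos(a),np.sin(a),0])   # outward along lever
    t=np.radians(tilt); z=-o*np.sin(t)-np.array([0,0,1])*np.cos(t)
    y=np.array([o[1],-o[0],0]); return np.c_[np.cross(y,z),y,z]
def pose(q,back=0,r=160,zg=117):
    a=np.pi/2+E+q; R=Rq(q)
    return np.array([H[0]+r*np.cos(a),H[1]+r*np.sin(a),zg])+R[:,2]*(19-back),R
def rel(P,R,st=None):
    st=st or state();R0=np.array(st["orientation"]);p0=np.array(st["eef_pos"])
    s=R0.T@(P-p0)/100;w=Ro.from_matrix(R0.T@R).as_rotvec()/(np.pi/4)
    return np.r_[s,w].round(3)
E
python3 - <<'E'
from plan import *
P,R=pose(-.228,back=130);print(P);print(rel(P,R))
E
```

```text
[627.06309477 174.89105675 202.03093319]
[-5.082 -2.177  0.364  0.607 -0.741  1.673]
```

>>> drive_tool(series="-0.5 -0.2 0 0.07 -0.08 0.19 -1; -1 -0.43 0 0.15 -0.18 0.4 -1; -1 -0.43 0 0.22 -0.28 0.61 -1; -1 -0.43 0 0.3 -0.37 0.84 -1; -1 -0.43 0 0.3 -0.37 0.84 -1")

```text
t: 0.72
eef_pos: [319.2, 497.2, 237.4]
orientation: [[-0.473, 0.88, 0.055], [0.814, 0.459, -0.356], [-0.338, -0.124, -0.933]]
wrist_force: [-0.2, 0.1, -0.0]
gripper_width: 88.0
gripper_force: 0.0
```

```bash
cat > p.py <<'E'
from plan import *
import sys
P,R=pose(float(sys.argv[1]),back=float(sys.argv[2]));st=state();print(st["eef_pos"].round(1),P.round(1),rel(P,R,st),st["qpos"].round(2))
E
python3 p.py -.228 130
```

```text
[319.2 497.2 237.4] [627.1 174.9 202. ] [-3.958  1.271  1.645  0.306 -0.374  0.835] [-1.23  0.8   0.11  1.4   0.13  1.26 -0.7 ]
```

>>> drive_tool(series="-0.5 0.16 0.2 0.07 -0.08 0.19 -1; -1 0.32 0.4 0.15 -0.18 0.4 -1; -1 0.32 0.4 0.22 -0.28 0.61 -1; -1 0.32 0.4 0.31 -0.37 0.84 -1; -1 0.32 0.4 0.31 -0.37 0.84 -1")

```text
t: 1.35
eef_pos: [398.2, 414.4, 230.0]
orientation: [[0.16, 0.978, -0.137], [0.751, -0.211, -0.626], [-0.641, -0.002, -0.767]]
wrist_force: [-0.5, -1.4, 0.0]
gripper_width: 87.8
gripper_force: 0.0
```

```bash
python3 p.py -.228 130
```

```text
[398.2 414.4 230. ] [627.1 174.9 202. ] [-1.252  2.742  1.402 -0.008 -0.003 -0.005] [-1.15  1.    0.34  1.16  0.02  1.64 -1.08]
```

>>> drive_tool(series="-0.21 0.46 0.23 0 0 0 -1; -0.42 0.91 0.47 0 0 0 -1; -0.42 0.91 0.47 0 0 0 -1")

```text
t: 1.72
eef_pos: [476.4, 329.1, 223.4]
orientation: [[0.167, 0.976, -0.138], [0.749, -0.216, -0.627], [-0.642, 0.001, -0.767]]
wrist_force: [-0.3, -0.1, 0.7]
gripper_width: 88.2
gripper_force: 0.0
```

>>> drive_tool(series="-0.21 0.46 0.23 0 0 0 -1; -0.42 0.91 0.47 0 0 0 -1; -0.42 0.91 0.47 0 0 0 -1")

```text
t: 2.1
eef_pos: [551.2, 249.7, 213.8]
orientation: [[0.166, 0.976, -0.138], [0.749, -0.216, -0.627], [-0.642, 0.001, -0.767]]
wrist_force: [-0.2, -0.5, -0.3]
gripper_width: 88.3
gripper_force: 0.0
```

>>> drive_tool(series="-0.21 0.46 0.23 0 0 0 -0.3; -0.41 0.91 0.46 0 0 0 -0.3; -0.41 0.91 0.46 0 0 0 -0.3; -0.41 0.91 0.46 0 0 0 -0.3; -0.41 0.91 0.46 0 0 0 -0.3")

```text
t: 2.72
eef_pos: [624.2, 178.8, 203.3]
orientation: [[0.158, 0.978, -0.134], [0.753, -0.207, -0.624], [-0.638, -0.003, -0.77]]
wrist_force: [0.2, -0.1, -0.3]
gripper_width: 57.0
gripper_force: 0.0
```

```bash
python3 p.py -.228 50;python3 p.py -.228 0; python3 - <<'E'
from h import *
a,d=camera("scene");b,e=camera("top")
c=[cv2.resize(cv2.convertScaleAbs(x,alpha=1.5,beta=20),(400,400),interpolation=cv2.INTER_CUBIC) for x in(a[160:290,230:360],b[130:260,200:330])]
cv2.imwrite("pics/m1.png",np.hstack(c))
E
```

```text
[624.2 178.8 203.3] [616.6 124.5 140.7] [-0.022  0.04   0.83  -0.006 -0.007 -0.001] [-0.73  1.05  0.38  1.14  0.2   1.44 -0.73]
[624.2 178.8 203.3] [610.   93.1 102.4] [-2.40e-02  4.20e-02  1.33e+00 -6.00e-03 -7.00e-03 -1.00e-03] [-0.73  1.05  0.38  1.14  0.2   1.44 -0.73]
```

View pics/m1.png

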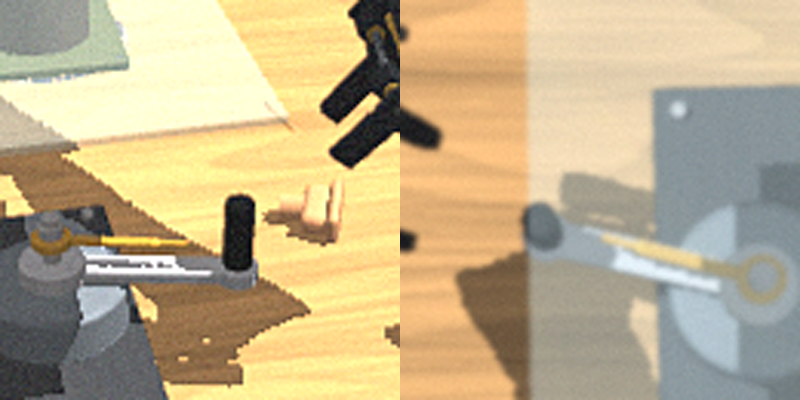

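The open fingers sit to the left of the upright handle, one each side of its line, and the shield edge is clear. Next I slide in along the tool axis.

>>> drive_tool(series="-0.01 0.03 0.3 0 0 0 -0.3; -0.02 0.04 0.6 0 0 0 -0.3; -0.02 0.04 0.9 0 0 0 -0.3; -0.02 0.04 0.9 0 0 0 -0.3")

```text
t: 3.32
eef_pos: [614.9, 116.4, 134.7]
orientation: [[0.16, 0.977, -0.14], [0.749, -0.212, -0.627], [-0.642, -0.004, -0.766]]
wrist_force: [-0.7, 0.6, 0.3]
gripper_width: 57.2
gripper_force: 0.0
```

```bash
python3 p.py -.228 0; python3 - <<'E'
from h import *
a,d=camera("scene");b,e=camera("top")
c=[cv2.resize(cv2.convertScaleAbs(x,alpha=1.5,beta=20),(400,400),interpolation=cv2.INTER_CUBIC) for x in(a[160:290,230:360],b[150:250,200:300])]
cv2.imwrite("pics/m2.png",np.hstack(c))
E
```

```text
[614.9 116.4 134.7] [610.   93.1 102.4] [ 0.024  0.003  0.4   -0.011 -0.001 -0.005] [-0.68  1.09  0.38  1.32  0.22  1.22 -0.75]
```

View pics/m2.png

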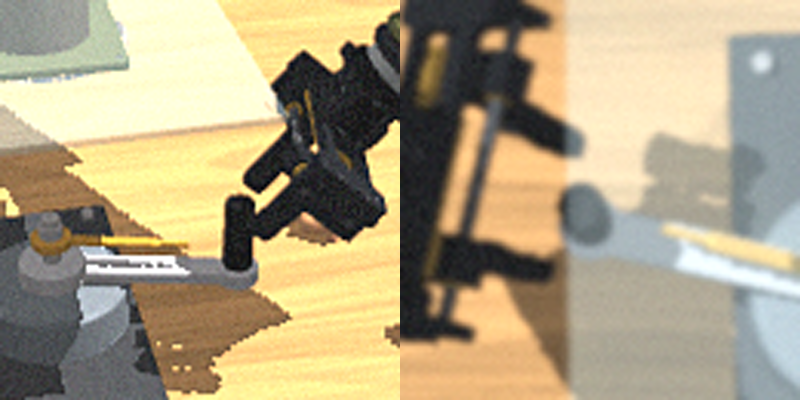

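Right half: the handle at (587,212) lies between the fingertips at (575,140) and (545,265). I advance the last 40 mm and close gently.

>>> drive_tool(series="0.01 0 0.2 0 0 0 -0.3; 0.02 0 0.4 0 0 0 -0.3; 0.02 0 0.4 0 0 0 -0.3; 0.02 0 0.4 0 0 0 0.2; 0.02 0 0.4 0 0 0 0.2;0.02 0 0.4 0 0 0 0.2", force=8)

```text
t: 4.18
eef_pos: [611.8, 94.6, 104.0]
orientation: [[0.162, 0.978, -0.135], [0.752, -0.21, -0.625], [-0.639, -0.0, -0.769]]
wrist_force: [0.2, 0.2, -0.1]
gripper_width: 35.1
gripper_force: 0.0
```

>>> drive_tool(series="0 0 0 0 0 0 0.6; 0 0 0 0 0 0 0.6; 0 0 0 0 0 0 0.6; 0 0 0 0 0 0 0.6; 0 0 0 0 0 0 0.6", force=8)

```text
t: 4.8
eef_pos: [612.0, 94.3, 103.8]
orientation: [[0.162, 0.978, -0.134], [0.752, -0.21, -0.625], [-0.639, 0.0, -0.769]]
wrist_force: [2.6, 1.9, 1.7]
gripper_width: 26.1
gripper_force: 8.0
```

```bash
cat > s.py <<'E'
from plan import *
import sys
st=state();R=np.array(st["orientation"]);G=np.array(st["eef_pos"])-19*R[:,2];d=G[:2]-H
q=np.arctan2(d[1],d[0])-np.pi/2-E;a=np.pi/2+E+q
F=np.array(st["wrist_force"]);tn=np.array([-np.sin(a),np.cos(a)])
print("t",round(st["t"],2),"G",G.round(1),"r",np.hypot(*d).round(1),"q",q.round(4),"F",F.round(1),"Ftan",(F[:2]@tn).round(2),"yaw-q",(np.arctan2(-R[0,1]*-1,0)*0+np.arctan2(R[1,1],R[0,1])-E-q).round(3),"w",round(st["gripper_width"],1),round(st["gripper_force"],1),st["qpos"].round(2))
r=np.hypot(*d)
for x in sys.argv[1:]:
    P,RR=pose(float(x),r=r,zg=G[2]);print(x,rel(P,RR,st))
E
python3 s.py -.1 0 .1 .2
```

```text
t 4.8 G [614.6 106.2 118.4] r 161.6 q -0.239 F [2.6 1.9 1.7] Ftan -2.13 yaw-q 0.004 w 26.1 8.0 [-0.67  1.11  0.38  1.37  0.23  1.13 -0.77]
-.1 [-0.011 -0.208  0.009 -0.11  -0.005 -0.132]
0 [-0.032 -0.354  0.026 -0.191 -0.005 -0.229]
.1 [-0.065 -0.498  0.053 -0.273 -0.005 -0.327]
.2 [-0.108 -0.636  0.089 -0.355 -0.005 -0.425]
```

>>> drive_tool(series="0 -0.1 0 -0.05 0 -0.06 0.6; -0.01 -0.21 0.01 -0.11 0 -0.13 0.6; -0.02 -0.28 0.02 -0.15 0 -0.18 0.6; -0.03 -0.35 0.03 -0.19 0 -0.23 0.6; -0.05 -0.43 0.04 -0.23 0 -0.28 0.6; -0.065 -0.5 0.05 -0.27 0 -0.33 0.6; -0.085 -0.57 0.07 -0.31 0 -0.375 0.6; -0.11 -0.64 0.09 -0.355 0 -0.425 0.6; -0.11 -0.64 0.09 -0.355 0 -0.425 0.6")

```text
t: 5.92
eef_pos: [543.8, 92.6, 103.8]
orientation: [[-0.171, 0.976, 0.137], [0.748, 0.219, -0.626], [-0.641, -0.004, -0.767]]
wrist_force: [-1.3, 0.5, 1.6]
gripper_width: 25.5
gripper_force: 8.0
```

```bash
python3 s.py .23 .26 .29 .32 .35
```

```text
t 5.92 G [541.2 104.5 118.4] r 160.9 q 0.2204 F [-1.3  0.5  1.6] Ftan 1.19 yaw-q -0.022 w 25.5 8.0 [-0.86  1.    0.43  1.85  0.49  0.65 -0.78]
.23 [-0.001 -0.011  0.    -0.03  -0.003 -0.028]
.26 [-0.002 -0.055  0.002 -0.055 -0.003 -0.057]
.29 [-0.005 -0.1    0.004 -0.079 -0.003 -0.086]
.32 [-0.008 -0.144  0.007 -0.104 -0.003 -0.116]
.35 [-0.013 -0.188  0.011 -0.128 -0.003 -0.145]
```

>>> drive_tool(series="0 -0.03 0 -0.04 0 -0.04 0.6; 0 -0.06 0 -0.055 0 -0.057 0.6; 0 -0.09 0 -0.075 0 -0.08 0.6")

```text
t: 6.3
eef_pos: [537.1, 90.6, 103.8]
orientation: [[-0.229, 0.953, 0.197], [0.732, 0.302, -0.61], [-0.641, 0.004, -0.768]]
wrist_force: [2.6, -3.1, -1.9]
gripper_width: 25.2
gripper_force: 8.0
```

```bash
python3 s.py .29 .3 .31 .32 .33 .34 .35
```

```text
t 6.3 G [533.4 102.1 118.4] r 160.6 q 0.2713 F [ 2.6 -3.1 -1.9] Ftan -1.57 yaw-q 0.013 w 25.2 8.0 [-0.9   1.    0.47  1.93  0.55  0.54 -0.8 ]
.29 [-0.    -0.03  -0.    -0.    -0.003 -0.009]
.3 [-0.001 -0.045 -0.    -0.008 -0.003 -0.019]
.31 [-0.001 -0.06   0.    -0.017 -0.003 -0.029]
.32 [-0.001 -0.075  0.    -0.025 -0.003 -0.038]
.33 [-0.002 -0.089  0.001 -0.033 -0.003 -0.048]
.34 [-0.002 -0.104  0.001 -0.041 -0.003 -0.058]
.35 [-0.003 -0.119  0.002 -0.049 -0.003 -0.068]
```

>>> drive_tool(series="0 -0.016 0 -0.008 0 -0.01 0.6; 0 -0.032 0 -0.016 0 -0.02 0.6")

```text
t: 6.55
eef_pos: [533.9, 89.5, 103.9]
orientation: [[-0.245, 0.947, 0.209], [0.727, 0.322, -0.606], [-0.641, 0.004, -0.767]]
wrist_force: [2.6, -4.8, -2.4]
gripper_width: 25.4
gripper_force: 8.0
```

>>> drive_tool(series="0 -0.016 0 -0.008 0 -0.01 0.6; 0 -0.032 0 -0.016 0 -0.02 0.6")

```text
t: 6.8
eef_pos: [531.1, 88.5, 103.9]
orientation: [[-0.259, 0.94, 0.221], [0.722, 0.341, -0.602], [-0.641, 0.004, -0.767]]
wrist_force: [3.7, -5.0, -3.9]
gripper_width: 25.7
gripper_force: 8.0
```

```bash
python3 s.py .33
```

```text
t 6.8 G [526.9 100.  118.5] r 160.6 q 0.3139 F [ 3.7 -5.  -3.9] Ftan -1.87 yaw-q 0.011 w 25.7 8.0 [-0.92  1.    0.49  1.97  0.59  0.49 -0.81]
.33 [-0.    -0.026 -0.    -0.001 -0.003 -0.008]
```

>>> drive_tool(series="-0.004 -0.016 0.003 -0.008 0 -0.01 0.6; -0.008 -0.032 0.006 -0.016 0 -0.02 0.6")

```text
t: 7.05
eef_pos: [528.5, 87.5, 103.8]
orientation: [[-0.275, 0.933, 0.234], [0.717, 0.361, -0.596], [-0.64, 0.004, -0.768]]
wrist_force: [0.9, -1.8, -1.0]
gripper_width: 25.3
gripper_force: 8.0
```

>>> drive_tool(series="0 -0.016 0 -0.008 0 -0.01 0.6; 0 -0.032 0 -0.016 0 -0.02 0.6")

```text
t: 7.3
eef_pos: [525.4, 86.3, 103.8]
orientation: [[-0.29, 0.925, 0.245], [0.711, 0.38, -0.592], [-0.64, 0.003, -0.768]]
wrist_force: [3.3, -2.8, -2.1]
gripper_width: 25.7
gripper_force: 8.0
```

```bash
python3 s.py .36
```

```text
t 7.3 G [520.7  97.6 118.4] r 160.5 q 0.3551 F [ 3.3 -2.8 -2.1] Ftan -2.02 yaw-q 0.012 w 25.7 8.0 [-0.94  1.    0.52  2.02  0.63  0.43 -0.82]
.36 [-0.001 -0.009 -0.     0.008 -0.004  0.004]
```

>>> drive_tool(series="-0.002 -0.016 0.002 -0.008 0 -0.01 0.6; -0.004 -0.032 0.003 -0.016 0 -0.02 0.6")

```text
t: 7.55
eef_pos: [522.6, 85.2, 103.8]
orientation: [[-0.304, 0.917, 0.257], [0.706, 0.399, -0.586], [-0.64, 0.003, -0.768]]
wrist_force: [2.7, -0.5, -0.6]
gripper_width: 25.6
gripper_force: 8.0
```

>>> drive_tool(series="-0.002 -0.016 0.002 -0.008 0 -0.01 0.6; -0.004 -0.032 0.003 -0.016 0 -0.02 0.6")

```text
t: 7.8
eef_pos: [520.0, 83.9, 103.7]
orientation: [[-0.319, 0.909, 0.269], [0.699, 0.418, -0.58], [-0.64, 0.003, -0.769]]
wrist_force: [-0.0, 2.1, 2.8]
gripper_width: 25.5
gripper_force: 8.0
```

```bash
python3 s.py .4
```

```text
t 7.8 G [514.8  94.9 118.3] r 160.3 q 0.3952 F [-0.   2.1  2.8] Ftan -0.85 yaw-q 0.013 w 25.5 8.0 [-0.97  1.01  0.55  2.06  0.67  0.36 -0.84]
.4 [-0.001 -0.009 -0.     0.01  -0.005  0.005]
```

>>> drive_tool(series="0 -0.016 0 -0.008 0 -0.01 0.6; 0 -0.032 0 -0.016 0 -0.02 0.6")

```text
t: 8.05
eef_pos: [517.2, 82.6, 103.7]
orientation: [[-0.333, 0.9, 0.281], [0.693, 0.436, -0.575], [-0.64, 0.003, -0.769]]
wrist_force: [0.7, 3.2, 4.2]
gripper_width: 25.5
gripper_force: 8.0
```

>>> drive_tool(series="0 -0.016 0 -0.008 0 -0.01 0.6; 0 -0.032 0 -0.016 0 -0.02 0.6")

```text
t: 8.3
eef_pos: [515.3, 81.5, 103.7]
orientation: [[-0.347, 0.891, 0.293], [0.686, 0.455, -0.568], [-0.639, 0.004, -0.769]]
wrist_force: [4.1, 4.4, 2.7]
gripper_width: 25.7
gripper_force: 8.0
```

```bash
python3 s.py .44
```

```text
t 8.3 G [509.7  92.3 118.3] r 160.1 q 0.4308 F [4.1 4.4 2.7] Ftan -5.56 yaw-q 0.018 w 25.7 8.0 [-1.    1.02  0.6   2.1   0.7   0.29 -0.85]
.44 [-0.001 -0.016 -0.     0.011 -0.006  0.006]
```

Tangential force rose from about 2 to 5.6 N while motion fell short of command, so the lever is on the seat at q ≈ 0.42. I press a little further.

>>> drive_tool(series="0.002 -0.01 -0.002 0 0 0 0.6; 0.004 -0.015 -0.003 0 0 0 0.6")

```text
t: 8.55
eef_pos: [514.5, 81.2, 103.7]
orientation: [[-0.347, 0.891, 0.294], [0.686, 0.454, -0.568], [-0.64, 0.005, -0.768]]
wrist_force: [7.1, 1.6, 0.8]
gripper_width: 25.9
gripper_force: 8.0
```

```bash
python3 s.py
```

```text
t 8.55 G [508.9  92.  118.3] r 160.2 q 0.4362 F [7.1 1.6 0.8] Ftan -7.11 yaw-q 0.013 w 25.9 8.0 [-1.    1.02  0.6   2.11  0.71  0.29 -0.85]
```

>>> drive_tool(series="0 -0.012 0 0 0 0 0.6; 0 -0.012 0 0 0 0 0.6")

```text
t: 8.8
eef_pos: [513.9, 80.9, 103.7]
orientation: [[-0.347, 0.891, 0.295], [0.686, 0.455, -0.568], [-0.64, 0.005, -0.769]]
wrist_force: [7.7, 1.9, 1.0]
gripper_width: 25.5
gripper_force: 8.0
```

```bash
python3 s.py
```

```text
t 8.8 G [508.3  91.6 118.3] r 160.2 q 0.4409 F [7.7 1.9 1. ] Ftan -7.72 yaw-q 0.009 w 25.5 8.0 [-1.    1.02  0.6   2.11  0.71  0.28 -0.85]
```

>>> drive_tool(series="0 0 0 0 0 0 0.6; 0 0 0 0 0 0 0.6; 0 0 0 0 0 0 0.6; 0 0 0 0 0 0 0.6")

```text
t: 9.3
eef_pos: [513.9, 80.8, 103.7]
orientation: [[-0.347, 0.891, 0.295], [0.686, 0.455, -0.568], [-0.64, 0.005, -0.769]]
wrist_force: [7.0, 2.6, -0.4]
gripper_width: 25.6
gripper_force: 8.0
```

>>> drive_tool(series="0 0 0 0 0 0 0.6; 0 0 0 0 0 0 0.6; 0 0 0 0 0 0 0.6; 0 0 0 0 0 0 0.6; 0 0 0 0 0 0 0.6")

```text
t: 9.93
eef_pos: [513.9, 80.8, 103.7]
orientation: [[-0.347, 0.891, 0.295], [0.686, 0.455, -0.568], [-0.64, 0.005, -0.769]]
wrist_force: [7.8, 2.7, -0.3]
gripper_width: 25.3
gripper_force: 8.0
```

```bash
python3 s.py .34 .24 .14 .04 -.06
```

```text
t 9.93 G [508.3  91.6 118.3] r 160.1 q 0.441 F [ 7.8  2.7 -0.3] Ftan -8.18 yaw-q 0.008 w 25.3 8.0 [-1.    1.02  0.6   2.11  0.71  0.28 -0.85]
.34 [-0.007  0.147  0.006  0.095 -0.005  0.103]
.24 [-0.025  0.293  0.022  0.176 -0.006  0.2  ]
.14 [-0.053  0.436  0.047  0.258 -0.006  0.298]
.04 [-0.093  0.574  0.081  0.339 -0.006  0.396]
-.06 [-0.143  0.707  0.123  0.421 -0.007  0.493]
```

About 6 N above drag was held for over 1 s. Now I swing it back.

>>> drive_tool(series="-0.005 0.08 0.003 0.045 0 0.05 0.6; -0.007 0.15 0.006 0.095 0 0.1 0.6; -0.016 0.22 0.014 0.135 0 0.15 0.6; -0.025 0.29 0.022 0.175 0 0.2 0.6; -0.04 0.365 0.035 0.215 0 0.25 0.6; -0.053 0.435 0.047 0.26 0 0.3 0.6; -0.073 0.505 0.064 0.3 0 0.345 0.6; -0.093 0.575 0.08 0.34 0 0.395 0.6; -0.118 0.64 0.1 0.38 0 0.445 0.6; -0.143 0.705 0.123 0.42 0 0.495 0.6; -0.143 0.705 0.123 0.42 0 0.495 0.6")

```text
t: 11.3
eef_pos: [583.8, 96.5, 103.3]
orientation: [[0.03, 0.999, -0.026], [0.769, -0.04, -0.638], [-0.638, -0.001, -0.77]]
wrist_force: [1.0, 7.5, 5.8]
gripper_width: 25.5
gripper_force: 8.0
```

```bash
python3 s.py -.11 -.16 -.21 -.24
```

```text
t 11.3 G [584.3 108.6 118. ] r 160.3 q -0.0499 F [1.  7.5 5.8] Ftan -0.82 yaw-q -0.012 w 25.5 8.0 [-0.74  1.06  0.38  1.57  0.32  0.95 -0.76]
-.11 [-0.002  0.091  0.001  0.038 -0.007  0.048]
-.16 [-0.007  0.164  0.004  0.078 -0.007  0.097]
-.21 [-0.014  0.238  0.01   0.119 -0.007  0.146]
-.24 [-0.019  0.282  0.015  0.144 -0.007  0.175]
```

>>> drive_tool(series="0.004 0.05 -0.004 0.02 0 0.024 0.6; 0.006 0.1 -0.006 0.04 0 0.05 0.6; 0.004 0.165 -0.004 0.08 0 0.1 0.6; 0 0.21 0 0.105 0 0.125 0.6; -0.004 0.25 0.003 0.125 0 0.155 0.6; -0.004 0.25 0.003 0.125 0 0.155 0.6")

```text
t: 12.05
eef_pos: [607.7, 94.2, 103.3]
orientation: [[0.15, 0.981, -0.126], [0.754, -0.196, -0.627], [-0.64, -0.001, -0.769]]
wrist_force: [0.9, 6.3, 5.8]
gripper_width: 25.4
gripper_force: 8.0
```

```bash
python3 s.py -.25 -.27; python3 - <<'E'
from h import *
B=[camera("top")[0].astype(float) for _ in range(6)];A=[camera("scene")[0].astype(float) for _ in range(6)]
b=np.mean(B,0);a=np.mean(A,0)
c=[cv2.resize(cv2.convertScaleAbs(x,alpha=1.6,beta=20),(w,h),interpolation=cv2.INTER_CUBIC) for x,w,h in((b[180:255,230:330],800,600),(a[205:280,220:320],800,600))]
cv2.imwrite("pics/tb.png",c[0]);cv2.imwrite("pics/sb.png",c[1])
E
```

```text
t 12.05 G [610.1 106.1 118. ] r 160.6 q -0.2118 F [0.9 6.3 5.8] Ftan 0.34 yaw-q -0.008 w 25.4 8.0 [-0.67  1.1   0.38  1.4   0.24  1.11 -0.77]
-.25 [-0.001  0.058  0.     0.024 -0.005  0.03 ]
-.27 [-0.002  0.087  0.001  0.041 -0.005  0.05 ]
```

View pics/tb.png

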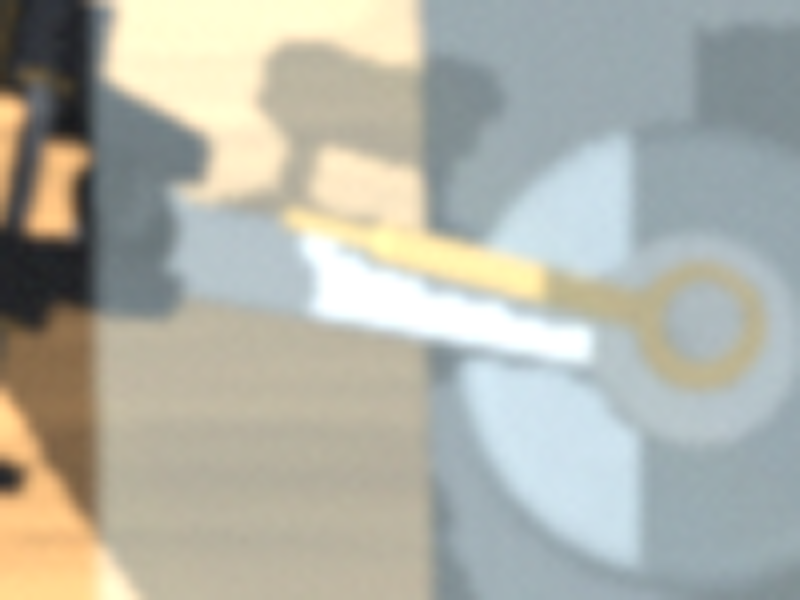

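Enlarged top view (8x from (230,180)): the pointer runs from its tip at (290,218) to the ring at (702,325), and the lever's axis, seen to its lower left, is flatter. The lever therefore has to go further back. I'll measure both with line fits.

```bash
python3 - <<'E'
from plan import *
from fit import W
from scipy.optimize import least_squares
G=np.array([[614.6,106.2],[541.2,104.5],[533.4,102.1],[526.9,100],[520.7,97.6],[514.8,94.9],[508.3,91.6],[584.3,108.6],[610.1,106.1]])
r=least_squares(lambda c:np.hypot(*(G-c).T)-160,H);print("centre",r.x.round(2),r.fun.round(2))
for c in(r.x,H):print("lever yaw now",np.arctan2(*(G[-1]-c)[::-1])-np.pi/2-E)
b=np.mean([camera("top")[0].astype(float) for _ in range(8)],0)
np.save("topavg.npy",b);u8=b.astype(np.uint8);hsv=cv2.cvtColor(u8,cv2.COLOR_BGR2HSV)
# pointer: yellowish pixels in crop (exclude wood at left)
ref=np.float32([b[...,2]-b[...,0]])[0]
m=np.zeros(ref.shape,bool);
def seg(u0,u1,line,hw,z,f):
    pts=[]
    for u in range(u0,u1):
        vc=line(u);vs=np.arange(int(vc-hw),int(vc+hw)+2);w=np.clip(f(u,vs),0,None)
        if w.sum()>0:pts.append((u,(vs*w).sum()/w.sum()))
    P=np.array([px("top",x,y,z)[:2] for x,y in pts]);vx,vy,x0,y0=cv2.fitLine(P.astype(np.float32),cv2.DIST_HUBER,0,.01,.01).ravel()
    if vy<0:vx,vy=-vx,-vy
    print(pts[0],pts[-1],"ang",np.arctan2(vy,vx)-np.pi/2-E,"pt",x0,y0, "dist to centre",(r.x[0]-x0)*vy-(r.x[1]-y0)*vx)
ln=lambda u:180+(218+(u-266.3)*8*(107/412))/8
for u in range(266,316,6):print(u,[int(ref[v,u]) for v in range(int(ln(u))-5,int(ln(u))+7)],round(ln(u),1))
for k in(12,25):seg(284,308,ln,3.2,104,lambda u,v:ref[v,u]-k)
E
```

```text
centre [580.75 -50.81] [ 0.62  0.27  0.08  0.14  0.1  -0.06 -0.22 -0.55 -0.37]
lever yaw now -0.207588339803712
lever yaw now -0.21191203666326391
266 [13, 13, 15, 23, 39, 43, 25, 0, -12, -13, -12, -12] 207.2
272 [35, 35, 34, 32, 39, 51, 41, 11, -9, -14, -15, -13] 208.7
278 [34, 35, 39, 49, 58, 61, 57, 37, 3, -13, -14, -14] 210.3
284 [-7, -7, 0, 25, 51, 61, 60, 51, 25, -2, -13, -14] 211.8
290 [-12, -11, 3, 33, 54, 60, 58, 41, 10, -10, -14, -14] 213.4
296 [-18, -18, -12, 9, 43, 59, 60, 52, 26, -2, -12, -14] 215.0
302 [-18, -17, -10, 7, 23, 29, 28, 19, 3, -9, -11, -12] 216.5
308 [-13, -11, -2, 15, 26, 28, 24, 14, 0, -6, -9, -10] 218.1
314 [21, 20, 8, 0, -6, -8, -8, -8, -4, 3, 16, 25] 219.6
(284, np.float64(211.49384993849938)) (307, np.float64(217.62376237623764)) ang -0.28307384 pt 594.92194 3.6108713 dist to centre 0.3198950225039354
(284, np.float64(211.49001996007985)) (307, np.float64(217.48)) ang -0.28178924 pt 593.2594 -2.7512639 dist to centre 0.22472276963393867
```

View pics/sb.png

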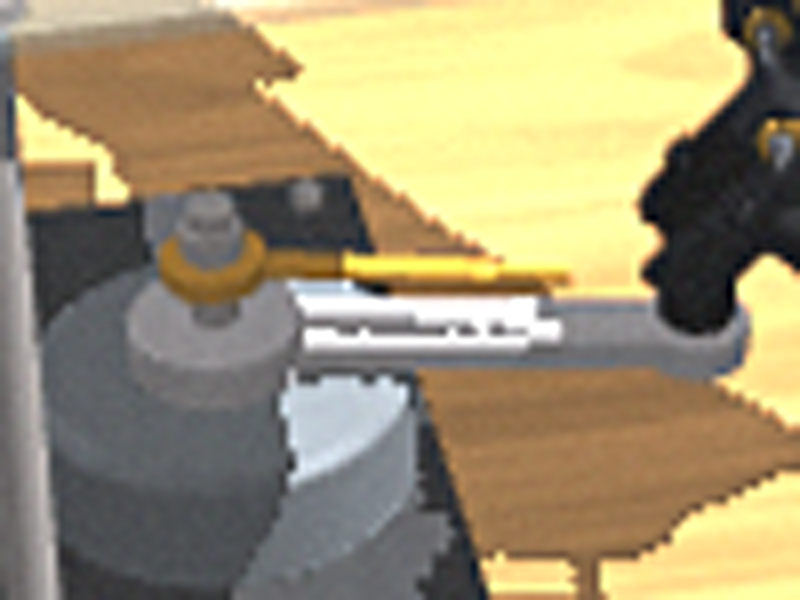

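The scene view agrees: the pointer at (340–570,270) is turned further back (away from the robot) than the lever. The pointer is at about −0.28 and the lever at about −0.21.

>>> drive_tool(series="0.004 0.04 -0.003 0.02 0 0.024 0.6; 0.007 0.08 -0.006 0.04 0 0.045 0.6; 0.006 0.112 -0.006 0.057 0 0.068 0.6; 0.006 0.112 -0.006 0.057 0 0.068 0.6")

```text
t: 13.55
eef_pos: [618.5, 91.9, 103.4]
orientation: [[0.202, 0.964, -0.171], [0.74, -0.265, -0.618], [-0.641, -0.001, -0.768]]
wrist_force: [0.8, 3.3, 4.9]
gripper_width: 25.5
gripper_force: 8.0
```

```bash
sed -i 's/^H=.*/H=np.array([580.75,-50.81]);E=0.0227/' plan.py; python3 s.py -.27 -.28; python3 - <<'E'
from plan import *
for uv in((266.2,206.6),(268,207.2),(284,211.5),(290,213.0)):
    p=px("top",*uv,104)[:2]-H;print(np.arctan2(p[1],p[0])-np.pi/2-E,np.hypot(*p))
E
```

```text
t 13.55 G [621.7 103.6 118. ] r 159.8 q -0.282 F [0.8 3.3 4.9] Ftan 0.06 yaw-q -0.009 w 25.5 8.0 [-0.64  1.13  0.38  1.32  0.2   1.19 -0.78]
-.27 [-0.001 -0.016  0.    -0.018 -0.003 -0.019]
-.28 [-0.    -0.002  0.    -0.01  -0.003 -0.009]
-0.2827174466772356 116.39078158179287
-0.28047977425835363 112.21684044948547
-0.2792272999150632 75.78033008654654
-0.2822607403919544 62.205215492919734
```

Lever at −0.282, pointer at −0.281. I release and back out along the tool axis.

>>> drive_tool(series="0 0 0 0 0 0 0.3; 0 0 0 0 0 0 0.1; 0 0 0 0 0 0 -0.3; 0 0 0 0 0 0 -0.3; 0 0 0 0 0 0 -0.3; 0 0 -0.15 0 0 0 -0.3; 0 0 -0.4 0 0 0 -0.3; 0 0 -0.7 0 0 0 -0.3; 0 0 -1 0 0 0 -0.3; 0 0 -1 0 0 0 -0.3")

```text
t: 14.8
eef_pos: [637.4, 156.1, 182.2]
orientation: [[0.203, 0.965, -0.164], [0.743, -0.261, -0.616], [-0.637, 0.003, -0.771]]
wrist_force: [-0.2, -1.0, 0.1]
gripper_width: 57.3
gripper_force: 0.0
```

>>> drive_tool(series="0 0 -0.4 0 0 0 -0.3; 0 0 -0.5 0 0 0 -0.3; 0 0 -0.5 0 0 0 -0.3")

```text
t: 15.18
eef_pos: [644.2, 183.9, 218.2]
orientation: [[0.202, 0.965, -0.169], [0.74, -0.264, -0.618], [-0.641, -0.001, -0.767]]
wrist_force: [-0.0, -0.1, -0.1]
gripper_width: 57.2
gripper_force: 0.0
```

```bash
python3 - <<'E'
from plan import *
b=np.mean([camera("top")[0].astype(float) for _ in range(6)],0)
cv2.imwrite("pics/f.png",cv2.resize(cv2.convertScaleAbs(b[180:255,230:330],alpha=1.6,beta=20),(800,600),interpolation=cv2.INTER_CUBIC))
a=-.281+np.pi/2+E;o=np.array([np.cos(a),np.sin(a)])
for r,z in((160,145),(160,79),(118,104),(0,104)):
    uv=proj("top",np.r_[H+r*o,z]);print(r,z,((uv-[230,180])*8).round(0))
n=np.array([-o[1],o[0]])
for s in(13,-13):print("edge",s,[((proj("top",np.r_[H+r*o+s*n,78])-[230,180])*8).round(0) for r in(50,140)])
E
```

```text
160 145 [126. 146.]
160 79 [143. 188.]
118 104 [284. 212.]
0 104 [700. 323.]
edge 13 [array([509., 334.]), array([199., 251.])]
edge -13 [array([533., 245.]), array([224., 163.])]
```

View pics/f.png

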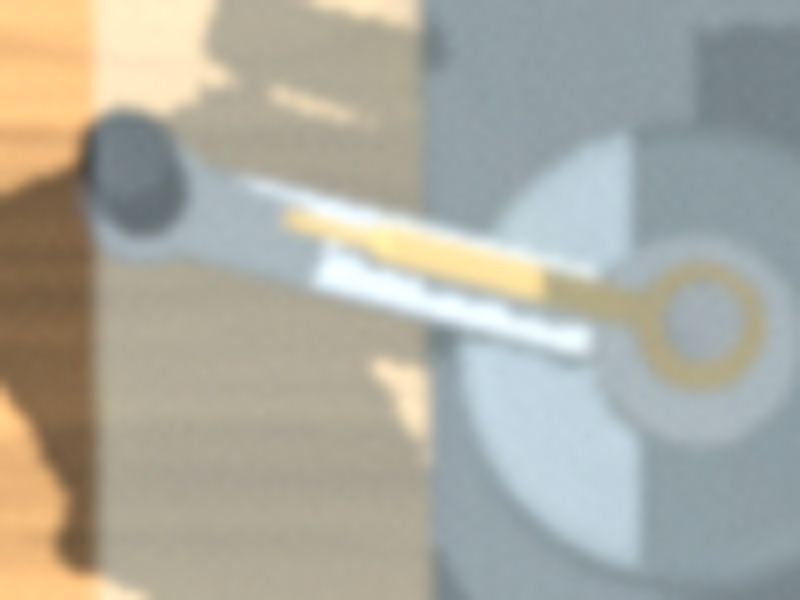

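The lever now lies under the pointer: handle top near (134,155), pointer tip at (288,218). I'll check the lever's edges by subpixel fit.

```bash
python3 - <<'E'
from plan import *
b=np.mean([camera("top")[0].astype(float) for _ in range(8)],0);g=cv2.GaussianBlur(b,(0,0),.6).mean(2)
a=-.281+np.pi/2+E;o=np.array([np.cos(a),np.sin(a)]);n=np.array([-o[1],o[0]])
S=np.arange(-24,24.1,.25)
def prof(r,z):
    uv=np.array([proj("top",np.r_[H+r*o+s*n,z]) for s in S]).astype(np.float32)
    return cv2.remap(g.astype(np.float32),uv[:,:1],uv[:,1:],cv2.INTER_CUBIC).ravel()
for r in range(75,136,6):
    p=prof(r,78);print(r,p[::8].astype(int))
# handle top: dark centroid at z=145
for name,z,rr in(("handle",145,range(150,172,2)),):
    for r in rr:
        p=prof(r,z);print(r,p[::8].astype(int))
for r0,r1 in((72,134),):
  for lo,hi in((-20,-6),(6,20)):
    R=[];D=[]
    for r in np.arange(r0,r1,2):
        d=np.abs(np.gradient(prof(r,78)));k=(S>lo)&(S<hi);w=np.where(k,d,0)**2;R.append(r);D.append((w*S).sum()/w.sum())
    c=np.polyfit(R,D,1);print(lo,hi,c,np.round(D,1))
E
```

```text
75 [ 87  87  87  87  89  98 115 129 130 127 125 122 116 109 109 119 134 140
 129 107  90  84  84  86  89]
81 [ 86  85  85  84  86  95 113 128 130 127 124 122 117 116 124 137 145 144
 132 112  96  90  90  90  91]
87 [ 85  85  85  85  89 100 116 129 131 128 125 123 119 117 127 140 147 144
 130 111  97  91  90  90  90]
93 [ 88  87  86  85  87  97 114 130 134 132 129 123 116 115 123 137 146 145
 131 111  96  92  91  91  90]
99 [ 88  87  86  86  88  98 117 135 140 135 127 121 118 124 137 146 148 145
 132 113  97  91  91  91  91]
105 [ 88  88  87  86  89  97 115 133 140 136 129 125 126 129 133 139 142 140
 129 111  96  90  90  91  91]
111 [ 88  88  88  86  88  96 114 132 138 135 126 117 109 105 103 104 104 104
 102  97  92  90  90  90  91]
117 [ 87  88  88  87  88  97 114 127 127 122 118 113 107 102 101 101 101 101
  98  94  90  89  89  90  91]
123 [ 87  88  89  89  90  95 109 119 117 109 105 104 102 102 101 101 101 100
  98  94  90  89  89  89  90]
129 [ 86  87  88  88  90  97 109 117 114 105 101 101 101 101 101 101 101 100
  98  94  91  89  89  89  89]
135 [ 87  87  87  88  89  93 100 10
[... 963 characters left out ...]
0  82  70  65  65  64  64  63  60  57  54
  53  55  58  61  61  58  54]
168 [130 129 130 131 131 129 124 112  94  78  67  61  59  56  52  48  45  44
  47  51  54  54  53  51  50]
170 [130 129 130 131 131 130 127 120 106  88  71  59  52  49  46  42  39  40
  44  48  50  49  48  48  48]
-20 -6 [  0.0145518  -13.70681489] [-12.5 -12.5 -12.4 -12.5 -12.6 -12.6 -12.6 -12.7 -12.7 -12.6 -12.5 -12.4
 -12.3 -12.3 -12.1 -12.  -12.  -12.1 -12.1 -12.  -12.  -12.1 -12.4 -12.4
 -12.1 -11.8 -11.7 -11.7 -11.7 -11.7 -11.9]
6 20 [ 0.02131616 11.0128828 ] [12.8 12.4 12.1 12.5 12.9 12.9 12.6 12.8 13.  13.  12.8 12.7 13.  13.2
 13.2 13.2 13.4 13.5 13.7 13.7 13.7 13.6 13.8 13.7 13.4 13.3 13.4 13.7
 13.7 13.5 13.5]
```

```bash
python3 - <<'E'
from plan import *
def ana(b,q):
    g=cv2.GaussianBlur(b.astype(np.float32),(0,0),.6).mean(2)
    a=q+np.pi/2+E;o=np.array([np.cos(a),np.sin(a)]);n=np.array([-o[1],o[0]]);S=np.arange(-24,24.1,.25)
    def prof(r,z):
        uv=np.array([proj("top",np.r_[H+r*o+s*n,z]) for s in S]).astype(np.float32)
        return cv2.remap(g,uv[:,:1],uv[:,1:],cv2.INTER_CUBIC).ravel()
    for z,rr in((78,np.arange(100,134,2)),(145,np.arange(154,164,2))):
        E2=[]
        for lo,hi in((-20,-6),(6,20)):
            D=[]
            for r in rr:
                d=np.gradient(prof(r,z))**2*((S>lo)&(S<hi));D.append((d*S).sum()/d.sum())
            E2.append(np.mean(D))
        print(q,z,np.round(E2,2),"mid/r",np.round(np.mean(E2)/rr.mean(),4))
ana(cv2.imread("pics/top0.png"),-.235)
ana(camera("top")[0],-.281)
print(state()["t"])
E
```

```text
-0.235 78 [-10.76  12.62] mid/r 0.008
-0.235 145 [-13.04  17.29] mid/r 0.0135
-0.281 78 [-12.04  13.63] mid/r 0.0069
-0.281 145 [-10.55  17.22] mid/r 0.0211
15.925
```

```bash
python3 -c "
from plant import finish_job;print(finish_job())"
```

```text
the job is handed in; nothing more can be done
None
```

The job is handed in: I pressed the lever on the seat at about 6 N above drag for about 1.4 s, then set it back parallel to the pointer to within about 0.01 rad by arm and camera readings, and released it; the arm is backed clear, at about 16 s of the 48 s allowed.

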